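Offer up a gate-hinge leaf to the jamb block and hold it for the pin

TASK

Take the hinge leaf with the single middle knuckle out of the wooden rack and lower it, upright and knuckle down, onto the leaf screwed to the clay jamb block, so that its knuckle sits in the slot between the two fixed knuckles and all the pin holes line up, square to each other. Do it gently, without ramming the steel, and leave the other leaf, the pin, the tape measure, the mug, the hammer and the screwdriver where they are. Finish while still holding the leaf steady in line, ready for a mate to push the pin through: do not let go of it.

Things in the scene. Friction and masses are not known exactly. Their poses are not given: they have to be found in the camera images.
- leaf: Steel leaf to fit (mm), loose, about 0.5 kg, in one of the rack's places: plate 8 thick (x), 100 wide (y), 70 tall (z) over ONE middle knuckle, a tube along y 34 long, 34 diameter, hole 20. Origin: centre of that hole; z up the plate, lower edge at 18.5, free top edge at 88.5. Symmetric front/back and left/right. Grip it across the 8 mm at the middle of its top.
- other_leaf: The wrong leaf (mm), in the rack's other place, parallel to the first and 80 from it: same plate, but TWO knuckles 27 long under the plate's ends and none in the middle. Origin midway on the knuckle axis. Leave it standing.
- rack: Fixed wooden rack (mm), origin: centre of underside. Base 170 (x) x 150 (y) x 15; places at x = -40 and +40, leaves parallel to y. Grooved posts, 102 high, hold each plate's ends (1.4 play each side). Knuckles rest on the base: a leaf's origin is 32 above the table. Leaves lift straight out, clear of the grooves once 55 higher.
- jamb: Fixed brown perforated clay block (mm), 120 (x) x 190 (y) x 88 high, origin: centre of underside. A steel leaf, plate 8 thick, 100 wide, is screwed upright to its -x face, its two knuckles above the block's top.
- slot (a point): Centre of the slot on the fixed knuckles' axis (mm): (-64, 0, 118) in the jamb's frame, same axes: y the pin axis, z up. Fixed knuckles: 34 diameter, hole 20, 27 long, either side of a slot 42 wide (4 play each side), open upward. Lined up, the leaf's origin is here; 1.5 lower it rests on the fixed leaf, still well in line. Nothing guides it in x.
- pin: Steel hinge pin 14 in diameter, standing on its flat head (32 across), 121 tall, between the rack and the jamb block; origin under its head. Not used; do not knock it over. (Sizes in mm.)
- tape: Grey tape measure, 68 x 40 x 66 high. Leave it. (Sizes in mm.)
- mug: White mug, 80 across, 90 high. Leave it. (Sizes in mm.)
- hammer: Hammer lying flat, 280 mm long, at the right. Leave it.
- screwdriver: Screwdriver lying flat, 200 long, at the left. Leave it. (Sizes in mm.)
Things that resemble listed ones, but are neither listed nor needed, are in the scene too. What is shaped like the other_leaf but yellow is not meant.

How it is judged (in metres and radians):
On the way:
1. the leaf is held by the gripper, lifted clear of the rack (height (world z) of leaf above 0.095 m and contact force between the fingers and leaf above 2 N), for 0.2 s.
At the end, for the whole second after the job is handed in: The gripper still holds the leaf (over 2 N), still and upright within 0.09 rad, knuckle in the slot: its hole within 4 mm of the fixed axis fore-and-aft and in height, within 7 mm of the slot's middle along it, axes parallel within 0.09 rad. Pin and other leaf still stand (x of leaf in the frame of slot between -0.004 and 0.004 m and y of leaf in the frame of slot between -0.007 and 0.007 m and z of leaf in the frame of slot between -0.004 and 0.004 m and angle between the y axis of leaf and the y axis of slot, either way round below 0.09 rad and angle between leaf's own z axis and vertical below 0.09 rad and linear speed of leaf below 0.02 m/s and contact force between the fingers and leaf above 2 N and angle between pin's own z axis and vertical below 0.1 rad and angle between other_leaf's own z axis and vertical below 0.15 rad); the arm keeps its last pose, push and grip.
It fails at once if the leaf is rammed against the fixed leaf or the block (over 60 N) (contact force between leaf and jamb above 60 N).
It fails at once if the other leaf is moved more than 20 mm (distance of other_leaf from where it was at the start of the episode above 0.02 m).
It fails at once if the pin, tape, mug, hammer or screwdriver is moved more than 30 mm (distance of any of pin, tape, mug, hammer, screwdriver from where it was at the start of the episode above 0.03 m).
It also fails if it takes over 45 s, if anything falls off the work surface, if the arm or the gripper's body presses on something with over 40 N, if the wrist force passes 120 N, or if a joint passes its speed limit or range.

ROBOT

A 6-joint arm with a two-finger parallel gripper is mounted at the origin on the work surface. World frame = base frame: x ahead of the robot, y to its left, z up, the work surface at z = 0. Lengths are in mm, angles in degrees, forces in N, time in s.
With the tool pointing down it reaches from about 350 to 850 mm from the base axis. Payload 8.1 kg.
Tool frame: the origin (TCP) lies on the mounting face of the last link; the fingertips stand 173 mm ahead of it and the grasp point (between the pads) lies 155 mm ahead of it; z points along the fingers, y is the direction in which the jaws open and shut (so a half turn about z gives the same grasp; the last joint's range is limited). The gripper opens to 85 mm and grips with 20 to 120 N. Pads are 22 mm wide; open, the fingers measure 114 mm over their backs; the gripper's body (76 mm by 85 mm) begins 54 mm behind the grasp point. The pads swing forward as they close: fully open they stand 13 mm farther back than shut.
Start: joints at [-75.711, 7.471, 85.268, -0, 87.261, -4.893], TCP at [197.169, -566.685, 404.692] pointing down, gripper open.
Joint ranges: [-169.43, 169.43], [-51.17, 129.36], [1.28, 143.12], [-76.62, 256.62], [0, 156.53], [-152.29, 152.29]. Speed limits (degrees/s): [136.94, 136.94, 159.86, 180, 180, 180].

INTERFACE

Orientations are given as [roll, pitch, yaw] about the fixed x, y, z axes, in that order (R = Rz(yaw) Ry(pitch) Rx(roll)).
In Python, from bench import * gives the robot as it stands.
- The arm moves only by the shell command python3 -m jog 'ROWS' [FORCE]. ROWS is JSON, a list of rows, each an object of numbers: "tx", "ty", "tz": the shift along the tool's x, y, z as a fraction of full scale; "ax", "ay", "az": the turn, a rotation vector about the tool's x, y, z as a fraction of full scale; "hand": the opening, from 0 (shut) to 1 (fully open). A call has 1 to 5 rows; each row is the pose to reach, as a shift and turn from the pose commanded when the call began, along the tool's axes at that moment; what a row does not reach only later rows make up. Full scale, the value 1, is 150 mm for a shift and 45 degrees for a turn. A row lasts 1/12 s, in which the tool goes at most 41.7 mm and 7.16 degrees, less where a joint would pass 70% of its speed; a pose out of reach is approached as far as the arm can. A call with a number of a shift or a turn outside -1 to 1 is refused whole. A call with a gripper value outside its range is refused whole. The fingers move at their own pace and stop on an object; FORCE is the grip in N (left out, the last holds). Time passes only in rows, so rows that repeat a pose let the fingers close. It gives the time, the measured TCP pose, the force and the opening at its end, in the units of the state.
- sense(): the state, without advancing time (a new reading comes with each control period).
- snapshot(name): name is "scene" or "top"; returns a dict with "pixels" (420x560x3 uint8, red, green, blue), "z_map" (420x560 float32, mm along the optical axis (not along the pixel's ray), 0 where there is no reading), "intrinsics" (3x3 intrinsics, pixels), "R" (3x3) and "t" (3): a world point X has camera coordinates R X + t. Camera axes: x right, y down, z forward; pixel columns grow to the right and rows downward; lengths in mm; the calibration is good to about 2 mm. A picture is of the moment at which its call begins.
- hand_in(): hands the job in, once; it reports no verdict.
The state is a dict: "time": time; "joint_pos": joint angles; "qd": joint speeds; "joint_efforts": joint torques, N m; "tool_pos": TCP position; "tcp_rot": TCP orientation; "ft_force": force on the tool from outside, world axes, zero at the start; "wrist_torque": the same for the moment, N m; "finger_gap": finger opening in mm.
Only numpy, scipy, OpenCV 4.12 (cv2) and the standard library are available. Lean on these libraries where they do the work, as an engineer would, in place of code of your own. Each camera call takes 0.05 s, during which the arm holds its last target.

## Working session

There is one attempt and no reset: what is moved stays moved. The work goes in short steps, Python scripts to look and compute and a shell command to move; the robot and the scene stay as the last step left them, time stands still between calls to the robot, and variables do not carry over. Pictures are saved under pics/ and viewed, and the job is handed in when it is done.

```bash
ls; mkdir -p pics; python3 - <<'E'
from bench import *
import cv2,numpy as np,pickle
print(sense())
for n in("scene","top"):
    s=snapshot(n);pickle.dump(s,open(f'{n}0.pkl','wb'))
    cv2.imwrite(f'pics/{n}0.png',s["pixels"][:,:,::-1])
    print(n,s["intrinsics"],s["R"],s["t"])
E
```

```text
pics
{'time': 0.0, 'joint_pos': array([-7.57101696e+01,  7.51492105e+00,  8.53308525e+01,  1.41791095e-03,
        8.72588512e+01, -4.89339333e+00]), 'qd': array([-0.00076946, -0.11299931, -0.0022407 , -0.05002773, -0.1186077 ,
        0.07703187]), 'joint_efforts': array([-4.43241288e-04, -5.69407010e+01, -5.00543618e+01, -2.81649436e-04,
        1.51442410e-02, -7.92522570e-06]), 'tool_pos': array([ 197.11987811, -566.4540844 ,  403.63098775]), 'tcp_rot': array([-1.79895877e+02, -1.03356933e-02,  1.91831452e+01]), 'ft_force': array([ 0.85712364, -0.55550101, -0.97050651]), 'wrist_torque': array([ 0.02464601,  0.00496743, -0.06267007]), 'finger_gap': 85.82138084303145}
scene [[424.30639002   0.         279.61760538]
 [  0.         424.30639002 200.45070401]
 [  0.           0.           1.        ]] [[-0.58117041  0.81372248  0.00983286]
 [ 0.63367665  0.4600945  -0.6219059 ]
 [-0.51058286 -0.35520245 -0.78303024]] [ 344.64868856 -309.59330498 1408.88846481]
top [[438.07854656   0.         282.34094994]
 [  0.         438.07854656 202.62564618]
 [  0.           0.           1.        ]] [[ 1.83671788e-02 -9.99830853e-01  9.54904636e-04]
 [-9.91849173e-01 -1.83409778e-02 -1.26090549e-01]
 [ 1.26086735e-01  1.36880628e-03 -9.92018277e-01]] [ -30.56652162  608.04632913 1192.87471877]
```

View pics/scene0.png

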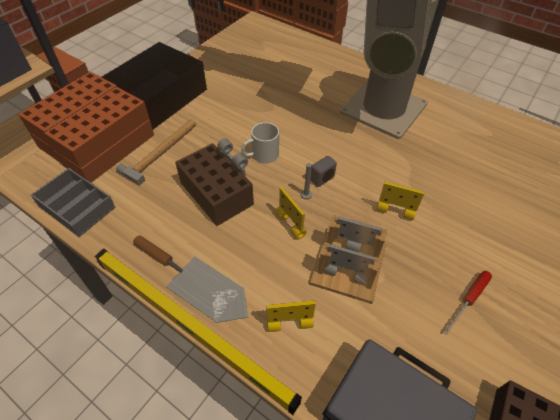

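View pics/top0.png

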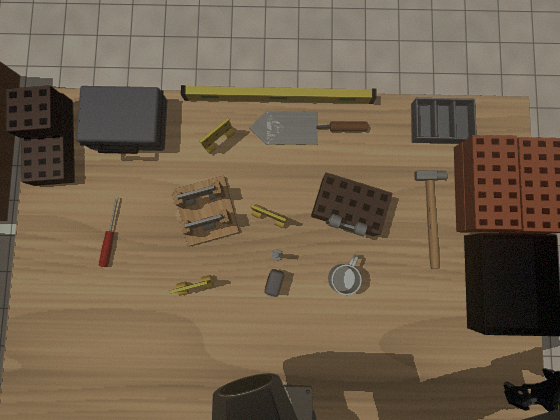

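```bash
python3 - <<'E'
import cv2
a=cv2.imread('pics/scene0.png');b=cv2.imread('pics/top0.png')
c=cv2.resize(a[205:305,300:400],(400,400),interpolation=cv2.INTER_CUBIC)
d=cv2.resize(a[130:230,165:265],(400,400),interpolation=cv2.INTER_CUBIC)
cv2.imwrite('pics/z1.png',cv2.hconcat([c,d]))
c=cv2.resize(b[165:255,160:250],(400,400),interpolation=cv2.INTER_CUBIC)
d=cv2.resize(b[165:255,305:395],(400,400),interpolation=cv2.INTER_CUBIC)
cv2.imwrite('pics/z2.png',cv2.hconcat([c,d]))
E
```

```text
(no output)
```

View pics/z1.png

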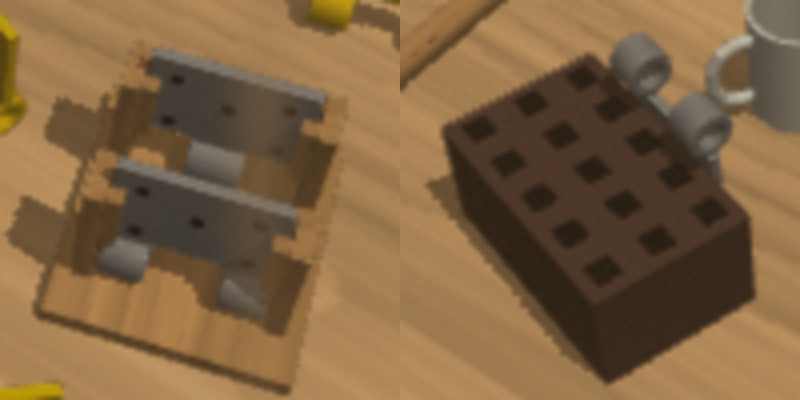

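View pics/z2.png

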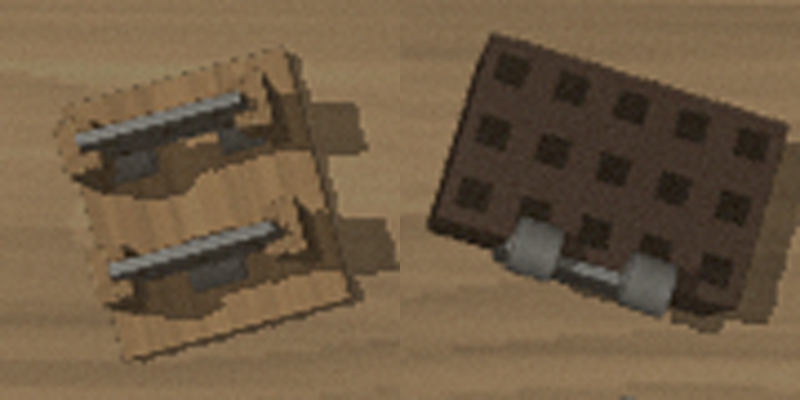

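The single-knuckle leaf is the one nearer the robot: scene ≈(357,230), top ≈(204,221). The jamb slot is at top ≈(348,225). Next I'll measure both.

```bash
cat > h.py <<'E'
import numpy as np,cv2,pickle
def cloud(s):
    z=s["z_map"].astype(float);K=s["intrinsics"];v,u=np.mgrid[:420,:560]
    P=np.stack([(u-K[0,2])/K[0,0]*z,(v-K[1,2])/K[1,1]*z,z],-1)
    X=(P-s["t"])@s["R"];X[z==0]=np.nan;return X
def ray(s,uv,h):
    K=s["intrinsics"];d=np.linalg.inv(K)@np.array([uv[0],uv[1],1.]);d=s["R"].T@d;c=-s["R"].T@s["t"]
    return c+d*(h-c[2])/d[2]
def rect(P):
    (c,sz,a)=cv2.minAreaRect(P[:,:2].astype(np.float32));b=cv2.boxPoints((c,sz,a))
    e=[b[1]-b[0],b[2]-b[1]];e=max(e,key=np.linalg.norm);ang=np.degrees(np.arctan2(e[1],e[0]))%180
    return np.round(c,1),np.round(sz,1),round(ang,2)
E
python3 - <<'E'
from h import *
for n,boxes in (("top",dict(leaf=(175,208,232,236),other=(170,178,228,205),block=(300,165,395,243),kn=(300,205,395,243))),("scene",dict(leaf=(325,205,392,250),other=(320,235,385,290),block=(165,130,265,230),kn=(200,130,265,190)))):
    s=pickle.load(open(n+'0.pkl','rb'));X=cloud(s)
    for k,(a,b,c,d) in boxes.items():
        m=np.zeros((420,560),bool);m[b:d,a:c]=1
        lo,hi={'leaf':(114,127),'other':(114,127),'block':(82,94),'kn':(112,142)}[k]
        m&=(X[...,2]>lo)&(X[...,2]<hi)
        P=X[m]
        if len(P)<5: print(n,k,len(P));continue
        print(n,k,len(P),rect(P),'z',np.percentile(P[:,2],[2,50,98]).round(1))
        print('  pca mean',P.mean(0).round(1))
        if k in('leaf','other','kn'):
            q=P[:,:2]-P[:,:2].mean(0);w,v=np.linalg.eigh(q.T@q);e=v[:,1];print('  pca ang',np.degrees(np.arctan2(e[1],e[0]))%180,'ext',np.percentile(q@e,[0,100]).round(1),np.percentile(q@v[:,0],[0,100]).round(1))
E
```

```text
top leaf 126 (array([547.7, 187.4]), array([ 8.2, 99.3]), np.float32(106.56)) z [114.6 121.5 124.8]
  pca mean [547.1 188.1 120.9]
  pca ang 106.36410900406739 ext [-50.5  48.9] [-4.5  3.8]
top other 129 (array([624.1, 210.6]), array([ 8.8, 99.2]), np.float32(106.48)) z [114.8 121.  125.3]
  pca mean [623.5 210.8 120.6]
  pca ang 106.42487182322253 ext [-50.   49.2] [-4.9  3.9]
top block 2918 (array([ 601.5, -207.5]), array([190.4, 128.3]), np.float32(73.23)) z [84.1 88.8 93. ]
  pca mean [ 607.  -208.9   88.8]
top kn 275 (array([ 544.2, -190.5]), array([96.1, 34.2]), np.float32(73.9)) z [118.7 132.6 138.4]
  pca mean [ 542.9 -189.9  131.6]
  pca ang 73.28976500143578 ext [-48.3  48. ] [-18.5  16.1]
scene leaf 237 (array([587.5, 201.2]), array([90.9, 99.1]), np.float32(106.43)) z [114.4 119.  122.2]
  pca mean [572.3 187.9 118.7]
  pca ang 161.0413204409172 ext [-74.1  51.7] [-35.8  46.1]
scene other 200 (array([626.6, 212.9]), array([11.2, 99.3]), np.float32(108.29)) z [114.5 118.7 121.9]
  pca mean [626.6 213.5 118.6]
  pca ang 106.55901159384143 ext [-50.2  49.1] [-4.7  7. ]
scene block 2611 (array([ 550.9, -188.7]), array([192.1, 238.2]), np.float32(163.27)) z [82.9 86.6 90.2]
  pca mean [ 607.2 -200.5   86.6]
scene kn 271 (array([ 546.3, -186.9]), array([98. , 32.9]), np.float32(74.16)) z [113.7 128.8 134.5]
  pca mean [ 550.6 -183.9  127. ]
  pca ang 74.42966634418131 ext [-53.  45.] [-13.2  19.9]
```

```bash
cat >> h.py <<'E'
from scipy.spatial.transform import Rotation as Ro
def plan(p,yaw):
    from bench import sense
    s=sense();R=Ro.from_euler('xyz',s["tcp_rot"],degrees=True)
    T=Ro.from_euler('xyz',[180,0,yaw],degrees=True)
    d=R.inv().apply(np.array(p)-s["tool_pos"]);r=(R.inv()*T).as_rotvec(degrees=True)
    print('t',round(s["time"],2),'pos',s["tool_pos"].round(2),'rot',s["tcp_rot"].round(2),'F',s["ft_force"].round(1),'gap',round(s["finger_gap"],1))
    print('shift/150',(d/150).round(4),'turn/45',(r/45).round(4))
E
python3 -c "
from h import *
plan([548.5,188.8,404],106.5)"
```

```text
t 0.1 pos [ 197.11 -566.48  403.75] rot [-1.799e+02 -1.000e-02  1.918e+01] F [ 0.5 -0.1 -0.2] gap 85.4
shift/150 [ 3.8667 -3.9862  0.0055] turn/45 [-1.6000e-03 -1.8000e-03 -1.9405e+00]
```

```bash
python3 -m jog '[{"tx":0.95,"ty":-0.98,"hand":0.6},{"tx":0.95,"ty":-0.98},{"tx":0.95,"ty":-0.98},{"tx":0.95,"ty":-0.98},{"tx":0.95,"ty":-0.98}]' 40; python3 -c "
from h import *
plan([548.5,188.8,404],106.5)"
```

```text
t 0.1 pos [ 197.11 -566.48  403.75] rot [-1.799e+02 -1.000e-02  1.918e+01] F [ 0.5 -0.1 -0.2] gap 85.4
shift/150 [ 3.8667 -3.9862  0.0055] turn/45 [-1.6000e-03 -1.8000e-03 -1.9405e+00]invalid input at $[0]: expected keys tx, ty, tz, ax, ay, az, hand
```

```bash
python3 -m jog '[{"tx":0.95,"ty":-0.98},{"tx":0.95,"ty":-0.98},{"tx":0.95,"ty":-0.98},{"tx":0.95,"ty":-0.98},{"tx":0.95,"ty":-0.98}]' ; python3 -c "
from h import *
plan([548.5,188.8,404],106.5)"
```

```text
t 0.1 pos [ 197.11 -566.48  403.75] rot [-1.799e+02 -1.000e-02  1.918e+01] F [ 0.5 -0.1 -0.2] gap 85.4
shift/150 [ 3.8667 -3.9862  0.0055] turn/45 [-1.6000e-03 -1.8000e-03 -1.9405e+00]invalid input at $[0]: expected keys tx, ty, tz, ax, ay, az, hand
```

```bash
python3 -m jog '[{"tx":0.95,"ty":-0.98},{"tx":0.95,"ty":-0.98},{"tx":0.95,"ty":-0.98},{"tx":0.95,"ty":-0.98},{"tx":0.95,"ty":-0.98}]' ; python3 -c "
from h import *
plan([548.5,188.8,404],106.5)"
```

```text
t 0.1 pos [ 197.11 -566.48  403.75] rot [-1.799e+02 -1.000e-02  1.918e+01] F [ 0.5 -0.1 -0.2] gap 85.4
shift/150 [ 3.8667 -3.9862  0.0055] turn/45 [-1.6000e-03 -1.8000e-03 -1.9405e+00]invalid input at $[0]: expected keys tx, ty, tz, ax, ay, az, hand
```

All keys are required in every row.

```bash
python3 -m jog '[{"tx":0.25,"ty":-0.1,"tz":0,"ax":0,"ay":0,"az":-0.15,"hand":0.6},{"tx":0.5,"ty":-0.3,"tz":0,"ax":0,"ay":0,"az":-0.3,"hand":0.6},{"tx":0.7,"ty":-0.5,"tz":0,"ax":0,"ay":0,"az":-0.45,"hand":0.6},{"tx":0.85,"ty":-0.75,"tz":0,"ax":0,"ay":0,"az":-0.6,"hand":0.6},{"tx":0.95,"ty":-0.98,"tz":0,"ax":0,"ay":0,"az":-0.7,"hand":0.6}]' 40; python3 -c "
from h import *
plan([548.5,188.8,404],106.5)"
```

```text
time: 0.52
tool_pos: [283.8, -383.9, 403.9]
tcp_rot: [-180.0, -0.0, 51.1]
ft_force: [0.6, 0.2, 0.9]
finger_gap: 51.2
t 0.52 pos [ 283.78 -383.94  403.9 ] rot [-1.7996e+02 -5.0000e-02  5.1090e+01] F [0.6 0.2 0.9] gap 51.2
shift/150 [ 4.0796e+00 -1.0251e+00  3.4000e-03] turn/45 [-4.0000e-04 -1.4000e-03 -1.2314e+00]
```

```bash
python3 -m jog '[{"tx":0.25,"ty":-0.1,"tz":0,"ax":0,"ay":0,"az":-0.1,"hand":0.6},{"tx":0.5,"ty":-0.2,"tz":0,"ax":0,"ay":0,"az":-0.2,"hand":0.6},{"tx":0.75,"ty":-0.3,"tz":0,"ax":0,"ay":0,"az":-0.3,"hand":0.6},{"tx":1,"ty":-0.4,"tz":0,"ax":0,"ay":0,"az":-0.4,"hand":0.6},{"tx":1,"ty":-0.4,"tz":0,"ax":0,"ay":0,"az":-0.4,"hand":0.6}]' 40; python3 -c "
from h import *
plan([548.5,188.8,404],106.5)"
```

```text
time: 0.93
tool_pos: [333.0, -226.4, 404.4]
tcp_rot: [180.0, -0.2, 69.3]
ft_force: [-0.5, -0.7, 0.2]
finger_gap: 51.4
t 0.93 pos [ 332.99 -226.41  404.44] rot [ 1.800e+02 -1.600e-01  6.928e+01] F [-0.5 -0.7  0.2] gap 51.4
shift/150 [3.0974 0.3645 0.0117] turn/45 [ 0.0012 -0.0035 -0.8271]
```

```bash
python3 -m jog '[{"tx":0.25,"ty":0.1,"tz":0,"ax":0,"ay":0,"az":-0.08,"hand":0.6},{"tx":0.5,"ty":0.2,"tz":0,"ax":0,"ay":0,"az":-0.16,"hand":0.6},{"tx":0.75,"ty":0.3,"tz":0,"ax":0,"ay":0,"az":-0.24,"hand":0.6},{"tx":1,"ty":0.4,"tz":0,"ax":0,"ay":0,"az":-0.32,"hand":0.6},{"tx":1,"ty":0.4,"tz":0,"ax":0,"ay":0,"az":-0.32,"hand":0.6}]' 40; python3 -c "
from h import *
plan([548.5,188.8,404],106.5)"
```

```text
time: 1.35
tool_pos: [444.8, -109.1, 404.3]
tcp_rot: [180.0, -0.2, 83.6]
ft_force: [0.6, -0.9, -0.8]
finger_gap: 51.1
t 1.35 pos [ 444.85 -109.06  404.25] rot [ 1.7996e+02 -1.5000e-01  8.3610e+01] F [ 0.6 -0.9 -0.8] gap 51.1
shift/150 [2.0503 0.4658 0.0076] turn/45 [ 0.0017 -0.0032 -0.5086]
```

```bash
python3 -m jog '[{"tx":0.25,"ty":0.06,"tz":0,"ax":0,"ay":0,"az":-0.08,"hand":0.6},{"tx":0.5,"ty":0.12,"tz":0,"ax":0,"ay":0,"az":-0.16,"hand":0.6},{"tx":0.75,"ty":0.18,"tz":0,"ax":0,"ay":0,"az":-0.24,"hand":0.6},{"tx":1,"ty":0.24,"tz":0,"ax":0,"ay":0,"az":-0.32,"hand":0.6},{"tx":1,"ty":0.24,"tz":0,"ax":0,"ay":0,"az":-0.32,"hand":0.6}]' 40; python3 -c "
from h import *
plan([548.5,188.8,404],106.5)"
```

```text
time: 1.77
tool_pos: [496.7, 36.0, 404.2]
tcp_rot: [180.0, -0.2, 98.0]
ft_force: [1.1, 0.1, 0.6]
finger_gap: 51.4
t 1.77 pos [496.72  36.02 404.22] rot [ 1.7998e+02 -1.6000e-01  9.7980e+01] F [1.1 0.1 0.6] gap 51.4
shift/150 [0.9608 0.4832 0.0042] turn/45 [ 0.0007 -0.0034 -0.1894]
```

```bash
python3 -m jog '[{"tx":0.25,"ty":0.12,"tz":0,"ax":0,"ay":0,"az":-0.06,"hand":0.6},{"tx":0.5,"ty":0.24,"tz":0,"ax":0,"ay":0,"az":-0.12,"hand":0.6},{"tx":0.75,"ty":0.36,"tz":0,"ax":0,"ay":-0.003,"az":-0.189,"hand":0.6},{"tx":0.961,"ty":0.483,"tz":0,"ax":0,"ay":-0.003,"az":-0.189,"hand":0.6},{"tx":0.961,"ty":0.483,"tz":0,"ax":0,"ay":-0.003,"az":-0.189,"hand":0.6}]' 40; python3 -c "
from h import *
plan([548.5,188.8,290],106.5)"
```

```text
time: 2.18
tool_pos: [549.6, 188.0, 403.2]
tcp_rot: [-179.9, 0.0, 106.2]
ft_force: [0.7, 0.7, 0.8]
finger_gap: 51.1
t 2.18 pos [549.6  187.99 403.18] rot [-1.7994e+02  1.0000e-02  1.0622e+02] F [0.7 0.7 0.8] gap 51.1
shift/150 [ 0.0074 -0.0047  0.7545] turn/45 [-0.0014  0.0002 -0.0063]
```

```bash
python3 -m jog '[{"tx":0.0,"ty":0,"tz":0.2,"ax":0,"ay":0,"az":-0.006,"hand":0.6},{"tx":0.007,"ty":-0.005,"tz":0.4,"ax":0,"ay":0,"az":-0.006,"hand":0.6},{"tx":0.007,"ty":-0.005,"tz":0.6,"ax":0,"ay":0,"az":-0.006,"hand":0.6},{"tx":0.007,"ty":-0.005,"tz":0.75,"ax":0,"ay":0,"az":-0.006,"hand":0.6},{"tx":0.007,"ty":-0.005,"tz":0.75,"ax":0,"ay":0,"az":-0.006,"hand":0.6}]' 40; python3 - <<'E'
from h import *
from bench import *
for n in("scene","top"):
    s=snapshot(n);cv2.imwrite(f'pics/{n}1.png',s["pixels"][:,:,::-1])
a=cv2.imread('pics/scene1.png')[170:290,290:410];b=cv2.imread('pics/top1.png')[150:270,140:260]
cv2.imwrite('pics/z3.png',cv2.resize(cv2.hconcat([a,b]),(800,400)))
plan([548.5,188.8,257],106.5)
E
```

```text
time: 2.6
tool_pos: [545.4, 182.6, 285.6]
tcp_rot: [-179.4, 0.1, 106.2]
ft_force: [-0.2, -0.1, -0.4]
finger_gap: 51.2
t 2.7 pos [547.51 183.14 291.51] rot [-1.7983e+02  1.3000e-01  1.0623e+02] F [0.  0.4 0.3] gap 51.2
shift/150 [0.0349 0.0175 0.23  ] turn/45 [-0.0037  0.003  -0.0061]
```

View pics/z3.png

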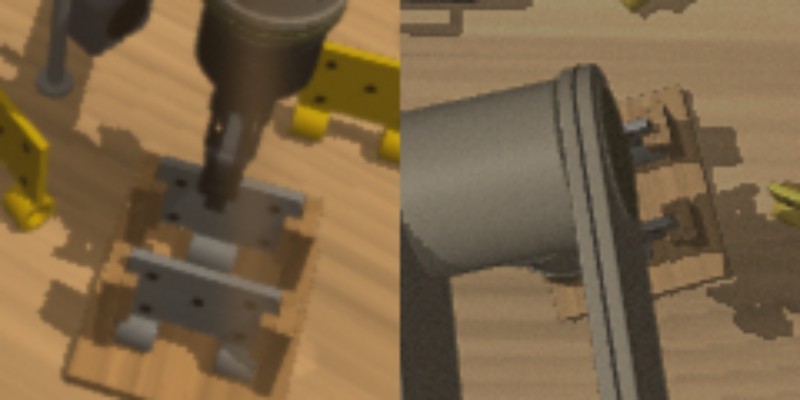

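The scene view shows the gripper over the leaf's middle, with the fingers just above its top edge. In the top view the arm hides it. The arm may still be settling, so I'll hold and read the pose again.

```bash
python3 -m jog '[{"tx":0.0,"ty":0,"tz":0,"ax":0,"ay":0,"az":0,"hand":0.6},{"tx":0.0,"ty":0,"tz":0,"ax":0,"ay":0,"az":0,"hand":0.6}]' 40;python3 -m jog '[{"tx":0.0,"ty":0,"tz":0,"ax":0,"ay":0,"az":0,"hand":0.6},{"tx":0.0,"ty":0,"tz":0,"ax":0,"ay":0,"az":0,"hand":0.6}]' 40; python3 - <<'E'
from h import *
plan([548.5,188.8,257],106.5)
E
```

```text
time: 2.87
tool_pos: [548.9, 183.7, 294.8]
tcp_rot: [179.8, 0.1, 106.2]
ft_force: [-0.9, -1.1, 0.2]
finger_gap: 51.3
time: 3.03
tool_pos: [548.5, 183.8, 293.9]
tcp_rot: [179.9, 0.1, 106.3]
ft_force: [0.2, -0.2, -0.7]
finger_gap: 51.4
t 3.03 pos [548.47 183.77 293.92] rot [1.7986e+02 1.4000e-01 1.0625e+02] F [ 0.2 -0.2 -0.7] gap 51.4
shift/150 [0.0328 0.009  0.2461] turn/45 [ 0.0032  0.0031 -0.0055]
```

```bash
python3 -m jog '[{"tx":0.02,"ty":0.005,"tz":0.06,"ax":0.002,"ay":0.003,"az":-0.005,"hand":0.6},{"tx":0.033,"ty":0.009,"tz":0.13,"ax":0.003,"ay":0.003,"az":-0.005,"hand":0.6},{"tx":0.033,"ty":0.009,"tz":0.19,"ax":0.003,"ay":0.003,"az":-0.005,"hand":0.6},{"tx":0.033,"ty":0.009,"tz":0.23,"ax":0.003,"ay":0.003,"az":-0.005,"hand":0.6},{"tx":0.033,"ty":0.009,"tz":0.246,"ax":0.003,"ay":0.003,"az":-0.005,"hand":0.6}]' 40;python3 -m jog '[{"tx":0.0,"ty":0,"tz":0,"ax":0,"ay":0,"az":0,"hand":0.6},{"tx":0.0,"ty":0,"tz":0,"ax":0,"ay":0,"az":0,"hand":0.6},{"tx":0.0,"ty":0,"tz":0,"ax":0,"ay":0,"az":0,"hand":0.6}]' 40; python3 - <<'E'
from h import *
plan([548.5,188.8,257],106.5)
from bench import *
for n in ["scene"]:
    s=snapshot(n);cv2.imwrite(f'pics/{n}2.png',cv2.resize(s["pixels"][170:290,290:410,::-1],(600,600)))
E
```

```text
time: 3.45
tool_pos: [546.9, 188.6, 252.8]
tcp_rot: [-179.7, -0.0, 106.5]
ft_force: [-0.2, -0.4, 0.5]
finger_gap: 51.2
time: 3.7
tool_pos: [548.1, 188.7, 255.7]
tcp_rot: [-179.9, 0.0, 106.5]
ft_force: [-0.7, -0.2, 0.0]
finger_gap: 50.8
t 3.7 pos [548.08 188.74 255.71] rot [-179.9     0.    106.48] F [-0.7 -0.2  0. ] gap 50.8
shift/150 [-0.0004  0.0028 -0.0086] turn/45 [-0.0023  0.0001 -0.0004]
```

View pics/scene2.png

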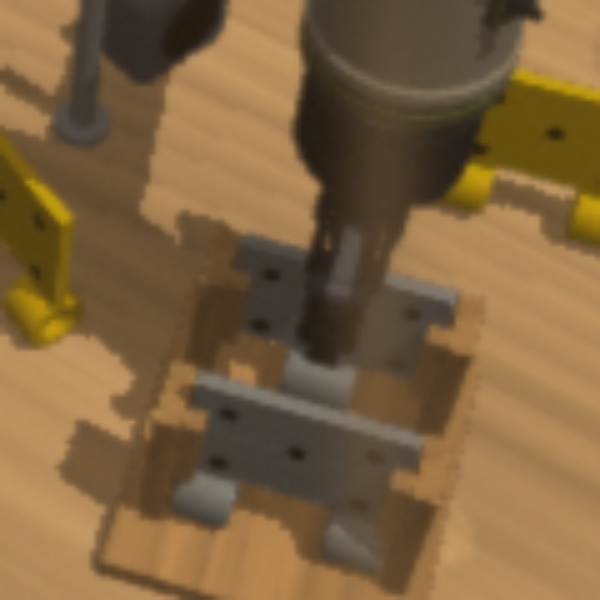

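The fingers straddle the leaf at mid-width, so I'll close them.

```bash
python3 -m jog '[{"tx":0.0,"ty":0,"tz":0,"ax":0,"ay":0,"az":0,"hand":0.2},{"tx":0.0,"ty":0,"tz":0,"ax":0,"ay":0,"az":0,"hand":0.05},{"tx":0.0,"ty":0,"tz":0,"ax":0,"ay":0,"az":0,"hand":0},{"tx":0.0,"ty":0,"tz":0,"ax":0,"ay":0,"az":0,"hand":0},{"tx":0.0,"ty":0,"tz":0,"ax":0,"ay":0,"az":0,"hand":0}]' 40;python3 -m jog '[{"tx":0.0,"ty":0,"tz":0,"ax":0,"ay":0,"az":0,"hand":0},{"tx":0.0,"ty":0,"tz":0,"ax":0,"ay":0,"az":0,"hand":0},{"tx":0.0,"ty":0,"tz":0,"ax":0,"ay":0,"az":0,"hand":0},{"tx":0.0,"ty":0,"tz":0,"ax":0,"ay":0,"az":0,"hand":0}]' 60; python3 - <<'E'
from h import *
plan([548.5,188.8,257],106.5)
E
```

```text
time: 4.17
tool_pos: [548.0, 188.7, 255.6]
tcp_rot: [-179.9, -0.0, 106.5]
ft_force: [0.1, -0.1, 2.1]
finger_gap: 7.8
time: 4.5
tool_pos: [548.0, 188.7, 255.6]
tcp_rot: [-179.9, 0.0, 106.5]
ft_force: [1.5, 0.1, 3.2]
finger_gap: 7.6
t 4.5 pos [548.01 188.75 255.64] rot [-179.89    0.    106.48] F [1.5 0.1 3.2] gap 7.6
shift/150 [-0.0006  0.0032 -0.0091] turn/45 [-0.0024  0.     -0.0005]
```

Gripped at a 7.6 mm gap with almost no side force. Lifting straight up, slowly at first.

```bash
python3 -m jog '[{"tx":0.0,"ty":0,"tz":-0.05,"ax":0,"ay":0,"az":0,"hand":0},{"tx":0.0,"ty":0,"tz":-0.12,"ax":0,"ay":0,"az":0,"hand":0},{"tx":0.0,"ty":0,"tz":-0.2,"ax":0,"ay":0,"az":0,"hand":0},{"tx":0.0,"ty":0,"tz":-0.28,"ax":0,"ay":0,"az":0,"hand":0},{"tx":0.0,"ty":0,"tz":-0.36,"ax":0,"ay":0,"az":0,"hand":0}]' 80;python3 -m jog '[{"tx":0.0,"ty":0,"tz":-0.1,"ax":0,"ay":0,"az":0,"hand":0},{"tx":0.0,"ty":0,"tz":-0.25,"ax":0,"ay":0,"az":0,"hand":0},{"tx":0.0,"ty":0,"tz":-0.4,"ax":0,"ay":0,"az":0,"hand":0},{"tx":0.0,"ty":0,"tz":-0.55,"ax":0,"ay":0,"az":0,"hand":0},{"tx":0.0,"ty":0,"tz":-0.64,"ax":0,"ay":0,"az":0,"hand":0}]' 80; python3 - <<'E'
from h import *
plan([548.5,188.8,405],106.5)
from bench import *
for n in ["scene"]:
    s=snapshot(n);cv2.imwrite(f'pics/{n}3.png',cv2.resize(s["pixels"][110:310,260:460,::-1],(600,600)))
E
```

```text
time: 4.92
tool_pos: [547.6, 188.7, 310.1]
tcp_rot: [-179.8, -0.0, 106.5]
ft_force: [1.0, 0.2, -3.6]
finger_gap: 7.1
time: 5.33
tool_pos: [548.3, 188.9, 409.1]
tcp_rot: [180.0, 0.0, 106.5]
ft_force: [1.5, 0.6, -3.9]
finger_gap: 7.1
t 5.33 pos [548.29 188.85 409.1 ] rot [1.7997e+02 1.0000e-02 1.0648e+02] F [ 1.5  0.6 -3.9] gap 7.1
shift/150 [-0.0007  0.0012  0.0274] turn/45 [ 0.0007  0.0002 -0.0004]
```

View pics/scene3.png

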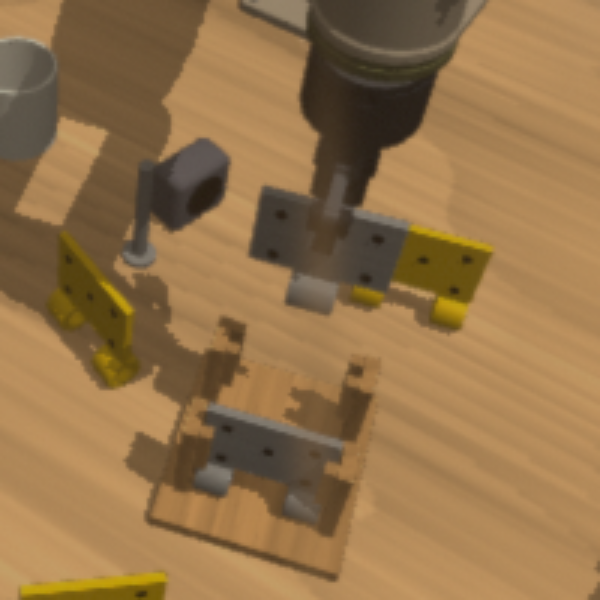

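The correct leaf (single knuckle) is lifted clear, and the other one still stands in the rack. Now I'll carry it across to the jamb.

```bash
python3 -m jog '[{"tx":-0.15,"ty":0,"tz":0,"ax":0,"ay":0,"az":0.05,"hand":0},{"tx":-0.38,"ty":-0.05,"tz":0,"ax":0,"ay":0,"az":0.1,"hand":0},{"tx":-0.6,"ty":-0.1,"tz":0,"ax":0,"ay":0,"az":0.2,"hand":0},{"tx":-0.82,"ty":-0.15,"tz":0,"ax":0,"ay":0,"az":0.25,"hand":0},{"tx":-1,"ty":-0.2,"tz":0,"ax":0,"ay":0,"az":0.3,"hand":0}]' 80;python3 -c "
from h import *
plan([545,-189,405],73.4)"
```

```text
time: 5.8
tool_pos: [561.6, 34.5, 404.4]
tcp_rot: [-179.8, 0.1, 92.8]
ft_force: [0.7, -0.1, -4.3]
finger_gap: 6.9
t 5.8 pos [561.64  34.46 404.4 ] rot [-1.7977e+02  6.0000e-02  9.2840e+01] F [ 0.7 -0.1 -4.3] gap 6.9
shift/150 [-1.4824 -0.1847 -0.0017] turn/45 [-0.0048  0.0022  0.4321]
```

```bash
python3 -m jog '[{"tx":-0.22,"ty":-0.03,"tz":0,"ax":0,"ay":0,"az":0.06,"hand":0},{"tx":-0.42,"ty":-0.05,"tz":0,"ax":0,"ay":0,"az":0.12,"hand":0},{"tx":-0.62,"ty":-0.08,"tz":0,"ax":0,"ay":0,"az":0.2,"hand":0},{"tx":-0.8,"ty":-0.1,"tz":0,"ax":0,"ay":0,"az":0.25,"hand":0},{"tx":-0.95,"ty":-0.12,"tz":0,"ax":0,"ay":0,"az":0.3,"hand":0}]' 80;python3 -c "
from h import *
plan([545,-189,405],73.4)"
```

```text
time: 6.22
tool_pos: [550.7, -108.7, 404.6]
tcp_rot: [-179.8, 0.1, 79.3]
ft_force: [0.4, 1.3, -4.6]
finger_gap: 6.6
t 6.22 pos [ 550.73 -108.74  404.55] rot [-1.7978e+02  8.0000e-02  7.9300e+01] F [ 0.4  1.3 -4.6] gap 6.6
shift/150 [-0.5329  0.0618 -0.0024] turn/45 [-0.0048  0.0021  0.1312]
```

```bash
python3 -m jog '[{"tx":-0.2,"ty":0.02,"tz":0,"ax":0,"ay":0,"az":0.05,"hand":0},{"tx":-0.36,"ty":0.04,"tz":0,"ax":0,"ay":0,"az":0.1,"hand":0},{"tx":-0.46,"ty":0.06,"tz":0,"ax":-0.004,"ay":0.002,"az":0.131,"hand":0},{"tx":-0.52,"ty":0.062,"tz":0,"ax":-0.004,"ay":0.002,"az":0.131,"hand":0},{"tx":-0.52,"ty":0.062,"tz":0,"ax":-0.004,"ay":0.002,"az":0.131,"hand":0}]' 80;python3 -m jog '[{"tx":0.0,"ty":0,"tz":0,"ax":0,"ay":0,"az":0,"hand":0},{"tx":0.0,"ty":0,"tz":0,"ax":0,"ay":0,"az":0,"hand":0},{"tx":0.0,"ty":0,"tz":0,"ax":0,"ay":0,"az":0,"hand":0}]' 80;python3 -c "
from h import *
plan([545,-189,405],73.4)"
```

```text
time: 6.63
tool_pos: [545.8, -186.7, 404.7]
tcp_rot: [-180.0, 0.0, 73.5]
ft_force: [-0.6, 0.1, -4.3]
finger_gap: 7.1
time: 6.88
tool_pos: [546.5, -184.0, 405.4]
tcp_rot: [180.0, -0.0, 73.7]
ft_force: [0.7, -0.7, -4.3]
finger_gap: 6.6
t 6.88 pos [ 546.49 -183.97  405.44] rot [ 1.7997e+02 -4.0000e-02  7.3690e+01] F [ 0.7 -0.7 -4.3] gap 6.6
shift/150 [-0.035  -0.0001  0.0029] turn/45 [ 0.0008 -0.001   0.0064]
```

```bash
python3 -m jog '[{"tx":-0.02,"ty":0,"tz":0,"ax":0,"ay":0,"az":0.005,"hand":0},{"tx":-0.035,"ty":0,"tz":0.003,"ax":0,"ay":0,"az":0.006,"hand":0},{"tx":-0.035,"ty":0,"tz":0.003,"ax":0,"ay":0,"az":0.006,"hand":0},{"tx":-0.035,"ty":0,"tz":0.003,"ax":0,"ay":0,"az":0.006,"hand":0}]' 80
python3 - <<'E'
from h import *
from bench import *
plan([545,-189,405],73.4)
for n in("scene","top"):
    s=snapshot(n);pickle.dump(s,open(f'{n}4.pkl','wb'));cv2.imwrite(f'pics/{n}4.png',s["pixels"][:,:,::-1])
a=cv2.imread('pics/scene4.png')[90:230,150:290];b=cv2.imread('pics/top4.png')[130:270,280:420]
cv2.imwrite('pics/z4.png',cv2.resize(cv2.hconcat([a,b]),(800,400),interpolation=cv2.INTER_CUBIC))
E
```

```text
time: 7.22
tool_pos: [544.8, -190.1, 405.1]
tcp_rot: [179.9, -0.0, 73.3]
ft_force: [-0.8, 0.4, -4.5]
finger_gap: 7.0
t 7.22 pos [ 544.82 -190.12  405.11] rot [ 1.7995e+02 -2.0000e-02  7.3330e+01] F [-0.8  0.4 -4.5] gap 7.0
shift/150 [ 0.0075 -0.001   0.0008] turn/45 [ 0.0011 -0.0004 -0.0016]
```

View pics/z4.png

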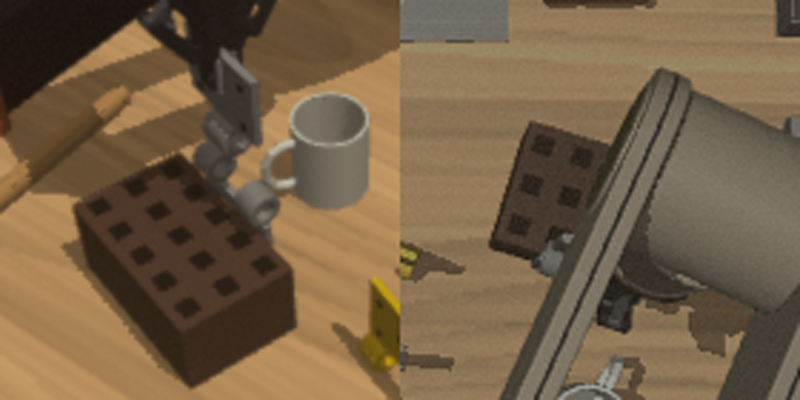

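```bash
python3 - <<'E'
from h import *
from scipy.optimize import least_squares
for n,(a,b,c,d) in (("top",(295,160,400,248)),("scene",(165,130,270,230))):
    s=pickle.load(open(n+'0.pkl','rb'));X=cloud(s);p=s["pixels"].astype(int)
    m=np.zeros((420,560),bool);m[b:d,a:c]=1
    brown=(p[...,0]-p[...,2]>8)&(p[...,0]<110)
    mb=m&brown&(abs(X[...,2]-88)<5)
    P=X[mb];P=P[(abs(P[:,0]-603)<120)&(abs(P[:,1]+205)<120)]
    # largest component clean
    print(n,'block',len(P),rect(P),P[:,2].mean())
    mk=m&(X[...,2]>112)&(X[...,2]<145);K=X[mk]
    K=K[(np.hypot(K[:,0]-544,K[:,1]+189)<62)]
    # fit cylinder r17, axis horizontal
    def f(q):
        th=np.radians(q[2]);ex=np.array([np.sin(th),-np.cos(th)])  # perp to axis dir(th)
        return np.hypot((K[:,:2]-q[:2])@ex,K[:,2]-q[3])-17
    for ii in range(3):
        e=None
        r=least_squares(lambda q:np.r_[f(np.array([q[0],-189-0*q[0],q[1],q[2]])),0],[544.,73.4,118],loss='soft_l1',f_scale=1.5)
    th=np.radians(r.x[1]);ax=np.array([np.cos(th),np.sin(th)]);t=(K[:,:2]-[r.x[0],-189])@ax
    # ends of the outer extents using knuckle points near top
    u=np.sort(t);print(' cyl x@y=-189',r.x.round(2),'rms',np.sqrt(np.mean(f([r.x[0],-189,r.x[1],r.x[2]])**2)).round(2),'t ext',u[:3].round(1),u[-3:].round(1),len(K))
    good=abs(f([r.x[0],-189,r.x[1],r.x[2]]))<2.5
    g=np.sort(t[good]);gap=np.argmax(np.diff(g));print('  gap',g[gap].round(1),g[gap+1].round(1),'ext',g[0].round(1),g[-1].round(1))
# leaf, scene4
s=pickle.load(open('scene4.pkl','rb'));X=cloud(s)
psi=73.33;th=np.radians(psi);ay=np.array([np.cos(th),np.sin(th)]);axx=np.array([np.sin(th),-np.cos(th)])
D=X[...,:2]-[544.82,-190.12];y=D@ay;x=D@axx;z=X[...,2]
m=(z>202)&(z<232)&(abs(y)<60)&(abs(x)<15)
print('plate',m.sum(),'x',np.median(x[m]).round(2),'y',np.percentile(y[m],[0,2,98,100]).round(1))
q=np.polyfit(y[m],x[m],1);print('  skew deg',np.degrees(np.arctan(q[0])).round(2)); 
m2=(z>202)&(z<290)&(abs(y)<60)&(abs(x)<15)&(abs(y)>20);print('  top z',np.percentile(z[m2],[95,99,100]).round(1),'tilt',np.degrees(np.polyfit(z[m2],x[m2],1)[0]).round(2),'y ext',np.percentile(y[m2],[0,1,99,100]).round(1))
m3=(z>162)&(z<198)&(abs(y)<30)&(abs(x)<20);K=np.c_[x[m3],z[m3]]
r=least_squares(lambda q:np.hypot(K[:,0]-q[0],K[:,1]-q[1])-17,[0,182],loss='soft_l1',f_scale=1.5);print('knuckle x z',r.x.round(2),len(K),'y',np.percentile(y[m3],[0,2,98,100]).round(1))
E
```

```text
top block 2843 (array([ 601.6, -207.5]), array([190.4, 128.1]), np.float32(73.23)) 88.6856273000337
 cyl x@y=-189 [544.42  73.54 118.53] rms 1.94 t ext [-49.5 -49.3 -49.3] [46.5 46.6 46.6] 275
  gap -22.0 19.8 ext -49.3 46.5
scene block 2491 (array([ 604.4, -203.6]), array([189.9, 127.5]), np.float32(73.87)) 86.65133675448962
 cyl x@y=-189 [545.04  73.4  115.86] rms 2.47 t ext [-46.7 -46.4 -46.1] [50.  50.3 51.3] 271
  gap -17.7 21.1 ext -46.7 50.0
plate 177 x 4.65 y [-48.8 -44.6  52.5  53.2]
  skew deg -1.2
  top z [268.5 270.3 271.8] tilt -0.98 y ext [-49.4 -48.5  52.5  53.2]
knuckle x z [ -0.91 182.88] 151 y [-14.2 -13.1  19.6  20. ]
```

Both cameras, each compared against its own view of the leaf, give a TCP goal of about (544.5, -189.3) with yaw 73.4. I'll descend to just above the slot first.

```bash
python3 -m jog '[{"tx":0.003,"ty":-0.001,"tz":0.02,"ax":0.001,"ay":0,"az":-0.001,"hand":0},{"tx":0.005,"ty":-0.002,"tz":0.05,"ax":0.001,"ay":0,"az":-0.001,"hand":0},{"tx":0.005,"ty":-0.002,"tz":0.09,"ax":0.001,"ay":0,"az":-0.001,"hand":0},{"tx":0.005,"ty":-0.002,"tz":0.12,"ax":0.001,"ay":0,"az":-0.001,"hand":0},{"tx":0.005,"ty":-0.002,"tz":0.14,"ax":0.001,"ay":0,"az":-0.001,"hand":0}]' 80;python3 -m jog '[{"tx":0.0,"ty":0,"tz":0,"ax":0,"ay":0,"az":0,"hand":0},{"tx":0.0,"ty":0,"tz":0,"ax":0,"ay":0,"az":0,"hand":0},{"tx":0.0,"ty":0,"tz":0,"ax":0,"ay":0,"az":0,"hand":0}]' 80;python3 - <<'E'
from h import *
from bench import *
plan([544.5,-189.3,341.8],73.4)
s=snapshot("scene");pickle.dump(s,open('scene5.pkl','wb'));cv2.imwrite('pics/scene5.png',cv2.resize(s["pixels"][90:230,150:290,::-1],(600,600),interpolation=cv2.INTER_CUBIC))
E
```

```text
time: 7.73
tool_pos: [544.5, -189.3, 382.7]
tcp_rot: [-179.9, -0.0, 73.4]
ft_force: [-0.1, -1.3, -4.7]
finger_gap: 7.2
time: 7.98
tool_pos: [544.8, -189.4, 384.3]
tcp_rot: [180.0, -0.0, 73.4]
ft_force: [0.0, 0.0, -4.1]
finger_gap: 7.0
t 7.98 pos [ 544.85 -189.42  384.27] rot [ 1.7998e+02 -2.0000e-02  7.3360e+01] F [ 0.   0.  -4.1] gap 7.0
shift/150 [ 0.     -0.0026  0.2831] turn/45 [ 0.0004 -0.0005 -0.0009]
```

View pics/scene5.png

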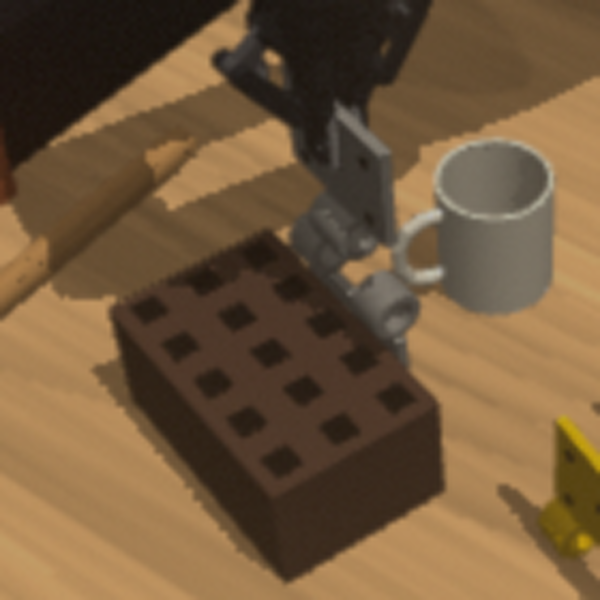

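The leaf's knuckle (≈(350,230) in the crop) hangs over the slot between the fixed knuckles. I'll lower it slowly and watch the force.

```bash
python3 -m jog '[{"tx":0,"ty":-0.002,"tz":0.02,"ax":0,"ay":0,"az":0,"hand":0},{"tx":0,"ty":-0.002,"tz":0.05,"ax":0,"ay":0,"az":0,"hand":0},{"tx":0,"ty":-0.002,"tz":0.08,"ax":0,"ay":0,"az":0,"hand":0},{"tx":0,"ty":-0.002,"tz":0.11,"ax":0,"ay":0,"az":0,"hand":0},{"tx":0,"ty":-0.002,"tz":0.13,"ax":0,"ay":0,"az":0,"hand":0}]' 80
```

```text
time: 8.45
tool_pos: [544.3, -189.2, 363.5]
tcp_rot: [-179.9, -0.0, 73.4]
ft_force: [-0.6, -0.7, -4.8]
finger_gap: 7.1
```

```bash
python3 -m jog '[{"tx":0,"ty":0,"tz":0.015,"ax":0,"ay":0,"az":0,"hand":0},{"tx":0,"ty":0,"tz":0.035,"ax":0,"ay":0,"az":0,"hand":0},{"tx":0,"ty":0,"tz":0.055,"ax":0,"ay":0,"az":0,"hand":0},{"tx":0,"ty":0,"tz":0.07,"ax":0,"ay":0,"az":0,"hand":0},{"tx":0,"ty":0,"tz":0.08,"ax":0,"ay":0,"az":0,"hand":0}]' 80;python3 -c "
from h import *
plan([544.5,-189.3,341.8],73.4)"
```

```text
time: 8.87
tool_pos: [544.5, -189.3, 352.2]
tcp_rot: [-180.0, -0.0, 73.4]
ft_force: [-0.6, 0.1, -3.9]
finger_gap: 6.7
t 8.87 pos [ 544.47 -189.27  352.22] rot [-1.7999e+02 -2.0000e-02  7.3360e+01] F [-0.6  0.1 -3.9] gap 6.7
shift/150 [-0.0002  0.0003  0.0694] turn/45 [-0.0003 -0.0005 -0.0008]
```

```bash
python3 -m jog '[{"tx":0,"ty":0,"tz":0.012,"ax":0,"ay":0,"az":0,"hand":0},{"tx":0,"ty":0,"tz":0.026,"ax":0,"ay":0,"az":0,"hand":0},{"tx":0,"ty":0,"tz":0.04,"ax":0,"ay":0,"az":0,"hand":0},{"tx":0,"ty":0,"tz":0.052,"ax":0,"ay":0,"az":0,"hand":0},{"tx":0,"ty":0,"tz":0.062,"ax":0,"ay":0,"az":0,"hand":0}]' 80;python3 -m jog '[{"tx":0,"ty":0,"tz":0.0,"ax":0,"ay":0,"az":0,"hand":0},{"tx":0,"ty":0,"tz":0,"ax":0,"ay":0,"az":0,"hand":0},{"tx":0,"ty":0,"tz":0,"ax":0,"ay":0,"az":0,"hand":0}]' 80
python3 - <<'E'
from h import *
from bench import *
plan([544.5,-189.3,341.8],73.4)
s=snapshot("scene");pickle.dump(s,open('scene6.pkl','wb'));cv2.imwrite('pics/scene6.png',cv2.resize(s["pixels"][110:210,180:280,::-1],(600,600),interpolation=cv2.INTER_CUBIC))
E
```

```text
time: 9.28
tool_pos: [544.5, -189.3, 343.1]
tcp_rot: [180.0, -0.0, 73.4]
ft_force: [0.1, 0.1, -3.9]
finger_gap: 7.1
time: 9.53
tool_pos: [544.6, -189.3, 343.4]
tcp_rot: [180.0, -0.0, 73.4]
ft_force: [0.6, 0.7, -4.0]
finger_gap: 6.7
t 9.53 pos [ 544.56 -189.32  343.4 ] rot [ 1.7998e+02 -2.0000e-02  7.3360e+01] F [ 0.6  0.7 -4. ] gap 6.7
shift/150 [-0.     -0.0004  0.0107] turn/45 [ 0.0003 -0.0005 -0.0009]
```

View pics/scene6.png

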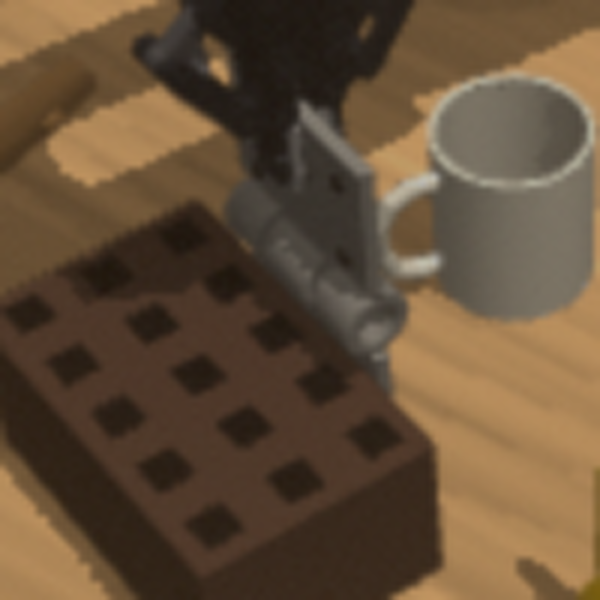

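The middle knuckle sits in line between the fixed ones (crop ≈(300,265)). I'll lower it the last 1.5 mm, then compare middle and end knuckles in the depth data.

```bash
python3 -m jog '[{"tx":0,"ty":0,"tz":0.005,"ax":0,"ay":0,"az":0,"hand":0},{"tx":0,"ty":0,"tz":0.011,"ax":0,"ay":0,"az":0,"hand":0},{"tx":0,"ty":0,"tz":0.011,"ax":0,"ay":0,"az":0,"hand":0},{"tx":0,"ty":0,"tz":0.011,"ax":0,"ay":0,"az":0,"hand":0}]' 80
python3 - <<'E'
from h import *
from bench import *
from scipy.optimize import least_squares
plan([544.5,-189.3,341.8],73.4)
th=np.radians(73.4);ay=np.array([np.cos(th),np.sin(th)]);axx=np.array([np.sin(th),-np.cos(th)])
for k in range(3):
    s=snapshot("scene");X=cloud(s)
    D=X[...,:2]-[544.5,-189.3];y=D@ay;x=D@axx;z=X[...,2]
    for nm,a,b in(("-end",-45,-24),("mid",-11,15),("+end",26,49)):
        m=(y>a)&(y<b)&(abs(x)<22)&(z>105)&(z<140)
        if nm=="mid": m&=(x>6)
        else: m&=(x>6)
        K=np.c_[x[m],z[m]];r=least_squares(lambda q:np.hypot(K[:,0]-q[0],K[:,1]-q[1])-17,[0,116],loss='soft_l1',f_scale=1.)
        print(nm,m.sum(),r.x.round(2),end=' ')
    m=(z>150)&(z<200)&(abs(x)<15)&(abs(y)<60);w=m&(abs(y)>20)
    print('plate y',np.percentile(y[w],[1,99]).round(1),'x',np.median(x[w]).round(2),'skew',np.degrees(np.polyfit(y[w],x[w],1)[0]).round(2),'tilt',np.degrees(np.polyfit(z[w],x[w],1)[0]).round(2))
g=cv2.imwrite('pics/scene7.png',s["pixels"][:,:,::-1])
E
```

```text
time: 9.92
tool_pos: [544.5, -189.3, 341.5]
tcp_rot: [-180.0, -0.0, 73.4]
ft_force: [0.0, 0.4, -4.5]
finger_gap: 7.1
t 9.92 pos [ 544.47 -189.26  341.52] rot [-1.7999e+02 -3.0000e-02  7.3360e+01] F [ 0.   0.4 -4.5] gap 7.1
shift/150 [-0.0002  0.0002 -0.0019] turn/45 [-0.0001 -0.0006 -0.0009]
-end 47 [ -0.31 116.9 ] mid 58 [7.0000e-02 1.1647e+02] +end 59 [ -0.62 117.69] plate y [-45.2  53.3] x 4.44 skew -1.63 tilt -0.53
-end 42 [6.0000e-02 1.1715e+02] mid 57 [  0.3  116.55] +end 54 [ -0.74 117.21] plate y [-45.4  53.6] x 4.5 skew -1.77 tilt -0.25
-end 43 [ -0.17 116.3 ] mid 62 [  0.17 116.81] +end 64 [ -1.01 117.37] plate y [-46.1  53.1] x 4.47 skew -1.33 tilt -0.39
```

View pics/scene7.png

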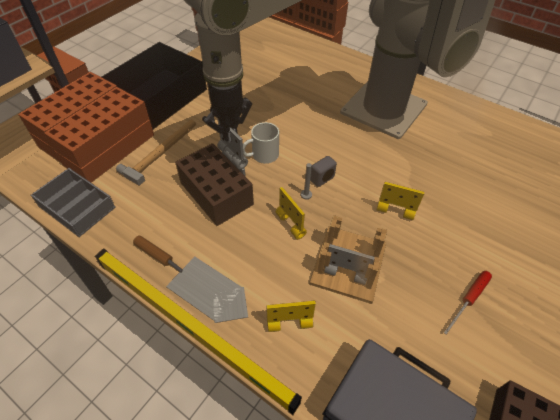

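The middle knuckle is within about 1 mm of the end knuckles in x and z, and nothing else has moved. Handing in.

```bash
python3 -c "
from bench import *
print(hand_in());s=sense();print(s['time'],s['tool_pos'],s['ft_force'],s['finger_gap'])"
```

```text
the job is handed in; nothing more can be done
None
the job is handed in; nothing more can be done
```

I took the single-knuckle leaf out of the rack and lowered it into the slot between the fixed knuckles. I handed the job in at about 10 s with the gripper still holding it; no verdict is reported.

**Last checks that passed:**
- **Alignment:** the scene camera's depth data put the middle knuckle about 0.6 mm from the fixed knuckles fore-and-aft and about 0.5 mm in height.
- **Force:** the readings showed only the leaf's weight, about 4.5 N, and no sign of contact on the way down.
- **Other objects:** in the last picture the pin and the other leaf still stand, and the other objects look where they were. I judged that by eye and did not measure it.

**Less certain:**
- **Along the pin axis:** the leaf seems 1–2 mm off the slot's middle, where 7 mm is allowed.
- **Squareness:** the plate read about 1.5° skewed in the scene view. The fixed knuckles showed a similar lean of under 1°, so I put it down mostly to camera bias. The limit is about 5°.
- **Top camera:** the arm hid the fit from above, so the final check used the scene camera only.

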